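# Load a spacer ring into the service fixture

### The job

Take the large flat spacer ring from the blue mat, lay it flat on the fixture's open loading deck and let go of it. Then push it from behind over the raised lip so that it drops flat into the pocket beyond, and keep pushing gently until it meets the sprung end stop, holding it there with a steady push of about 10 N for a second; never press the ring against the fixture with as much as 20 N. Leave the ring lying flat in the pocket, and leave the collar and the cap on the mat alone.

Things in the scene. Friction and masses are not known exactly. Their poses are not given: they have to be found in the camera images.
- spacer: The flat spacer ring, plain aluminium: outer diameter 56 mm, hole 26 mm, 12 mm thick, about 60 g, the widest of three parts lying on the blue mat. Origin at the centre of its underside, z along its axis (up).
- fixture: Fixed loading fixture, black block with aluminium rails, 260 mm long, 94 mm wide. Its x axis is the push direction (deck, lip, pocket, stop), y across, z up. Origin on the bench surface under the pocket-side edge of the lip, midway between the rails. Heights and x below are from it. A 62 mm wide channel (y = +-31 mm) runs its whole length.
- load (a point): Point on the open loading deck's top (fixture x -75 mm, y 0, z 20 mm): a good place for the ring's underside centre when laid down. Axes as the fixture's. Deck: x -125 to -14 mm, 20 mm high, rails beside it 30 mm high.
- lip (a point): Middle of the raised steel lip's crest at its pocket-side edge (fixture x 0, y 0, z 23 mm). The lip runs across the channel: ramp from the deck at x -14 mm up to a flat crest 23 mm high, x -4 to 0. Beyond it a straight drop to the pocket floor. Fingertips 2 mm above the crest still push the ring's rear edge once it has dropped.
- pocket (a point): Centre of the ring's place on the pocket floor right after the lip (fixture x 28 mm, y 0, z 17 mm). Pocket: x 0 to 135 mm, floor 17 mm high, so the dropped ring's top is 29 mm high. Rails 45 mm high from x 12 mm on; keeper strips (x 12 to 95, z 41 to 45 mm) overhang it, leaving a slot 46 mm wide: the ring cannot go in from above, closed fingers can travel in it.
- end (a point): Middle of the zone of the sprung end stop's face (fixture x 74 mm, y 0, z 25 mm). The stop is a steel block 36 mm wide, z 18.5 to 32.5 mm, on a carriage locked at a different unmeasured place each time: its face is anywhere from x 66 to 82 mm. It yields along +x at 4 N per mm for 10 mm, then is solid. Find it by feel.
- collar: Small aluminium collar, 38 mm outer diameter, 18 mm hole, 16 mm tall, on the mat; not needed. Origin at the centre of its underside.
- cap: Aluminium stepped cap without a hole, 36 mm diameter, 26 mm tall with a 22 mm neck, on the mat; not needed. Origin at the centre of its underside.
Things that resemble listed ones, but are neither listed nor needed, are in the scene too. What is shaped like the spacer but purple is not meant.

How it is judged (in metres and radians):
On the way, in this order (a step that is already met when the one before it is completed fails the run):
1. the ring lies flat on the loading deck between the rails, before the lip, let go (x of spacer in the frame of fixture between -0.1 and -0.038 m and z of spacer in the frame of fixture between 0.018 and 0.022 m and angle between spacer's own z axis and vertical below 0.06 rad and contact force between the fingers and spacer below 0.05 N), for 0.2 s.
2. the ring has gone over the lip and lies flat on the pocket floor (x of spacer in the frame of fixture between 0.026 and 0.07 m and z of spacer in the frame of fixture between 0.0155 and 0.0188 m and angle between spacer's own z axis and vertical below 0.06 rad), for 0.1 s.
3. the ring is pressed against the sprung end stop with at least 5 N for half a second (all of step 2 and contact force between spacer and stop above 5 N), for 0.5 s.
At the end, for the whole second after the job is handed in: The ring lies flat (within about 3 degrees) on the pocket floor, wholly beyond the lip (its centre 26 to 70 mm past the lip's edge), released and at rest (all of step 2 and linear speed of spacer below 0.01 m/s and contact force between the fingers and spacer below 0.05 N); the robot touches nothing.
It fails at once if the ring is pressed against the fixture with 20 N or more (contact force between spacer and fixture above 20 N).
It fails at once if the collar or the cap is moved more than 20 mm (distance of any of collar, cap from where it was at the start of the episode above 0.02 m).
It also fails if it takes over 72 s, if anything falls off the work surface, if the arm or the gripper's body presses on something with over 40 N, if the wrist force passes 120 N, or if a joint passes its speed limit or range.

### The arm

A 7-joint arm with a two-finger parallel gripper is mounted at the origin on the work surface. World frame = base frame: x ahead of the robot, y to its left, z up, the work surface at z = 0. Lengths are in mm, angles in rad, forces in N, time in s.
With the tool pointing down it reaches from about 400 to 850 mm from the base axis. Payload 4.5 kg.
Tool frame: the origin (TCP) lies at the very end of the fingers, on their centre line; the grasp point (between the pads) lies 19 mm behind it; z points along the fingers, y is the line along which they close (so a half turn about z gives the same grasp; the last joint's range is limited). The gripper opens to 88 mm and grips with 3 to 60 N. Pads are 18 mm wide; open, the fingers measure 123 mm over their backs; the gripper's body (75 mm by 187 mm) begins 45 mm behind the grasp point.
Start: joints at [1.177, 0.689, -0.195, 1.565, 0.157, 0.902, -0.215], TCP at [259.324, -568.687, 238.743] pointing down, gripper open.
Joint ranges: [-3.01, 3.01], [-0.46, 2.08], [-1.47, 1.51], [0.13, 2.56], [-1, 4.14], [0.04, 2.09], [-2.66, 2.66]. Speed limits (rad/s): [2.57, 2.57, 3.14, 3.14, 3.14, 3.14, 3.14].

### API

Orientations are given as a unit quaternion [x, y, z, w].
In Python, from station import manip gives the robot as it stands.
- The arm moves only by the tool drive_tool, never from a script. Its argument "targets" is a list of rows, each an object of numbers: "ax", "ay", "az": the turn, a rotation vector about the world's x, y, z in rad; "tx", "ty", "tz": the shift along the world's x, y, z in units of 50 mm (1.0 is 50 mm); "jaw": the closure, from 0 (fully open) to 1 (shut). A call has 1 to 8 rows; each row shifts and turns the commanded pose from where the row before left it; what a row does not reach is not made up. A row lasts 1/8 s, in which the tool goes at most 62.5 mm and 10.7 degrees, less where a joint would pass 70% of its speed; a pose out of reach is approached as far as the arm can. A call is refused whole if a number of a shift passes 1 or a number of a turn 0.188, either way. A call with a gripper value outside its range is refused whole. The fingers move at their own pace and stop on an object; the grip force is fixed at half the most. Time passes only in rows, so rows that do not move let the fingers close. It gives the time, the measured TCP pose, the force, the opening and the grip force at its end, in the units of the state.
- manip.observe(): the state, without advancing time (a new reading comes with each control period).
- manip.capture(name): name is "scene" or "top" or "wrist"; returns a dict with "pixels" (400x640x3 uint8, red, green, blue), "fx", "fy", "cx", "cy" (pixels), "xyz" and "attitude" of the camera in the world. Camera axes: x right, y down, z forward; pixel columns grow to the right and rows downward; lengths in mm; the calibration is good to about 2 mm. A picture is of the moment at which its call begins. There is no depth.
- manip.finish_job(): hands the job in; it is judged then, once.
The state is a dict: "time": time; "joint_positions": joint angles; "dq": joint speeds; "joint_torque": joint torques, N m; "tool_pos": TCP position; "ee_rot": TCP orientation; "contact_force": force on the tool from outside, world axes, zero at the start; "moment": the same for the moment, N m; "grip_width": finger opening in mm; "gripper_force": force on a finger pad.
Only numpy, scipy, OpenCV 4.12 (cv2) and the standard library are available. Lean on these libraries where they do the work, as an engineer would, in place of code of your own. Each camera call takes 0.05 s, during which the arm holds its last target. There are 200 camera calls.

## Working session

There is one attempt and no reset: what is moved stays moved. The work goes in short steps, Python scripts to look and compute and a tool call to move; the robot and the scene stay as the last step left them, time stands still between calls to the robot, and variables do not carry over. Pictures are saved under pics/ and viewed, at most 10 in all, crops included, and the job is handed in when it is done.

Besides the shell and the picture viewer there is one more tool, called after "Emit:" as name(argument=value, ...) on one line, values as JSON. drive_tool: Moves the arm, as the interface text tells. Its arguments: {"type":"object","properties":{"targets":{"type":"array","items":{"type":"object","properties":{"ax":{"type":"number"},"ay":{"type":"number"},"az":{"type":"number"},"tx":{"type":"number"},"ty":{"type":"number"},"tz":{"type":"number"},"jaw":{"type":"number"}}}}},"required":["targets"]}

```bash
mkdir -p pics; ls
cat > h.py <<'E'
from station import manip
import numpy as np, cv2, pickle
from scipy.spatial.transform import Rotation as R
def cap(n,f):
    c=manip.capture(n); cv2.imwrite(f'pics/{f}.png',np.asarray(c['pixels'])[:,:,::-1]); pickle.dump(c,open(f'pics/{f}.pkl','wb')); return c
def ray(c,u,v):
    d=np.array([(u-c['cx'])/c['fx'],(v-c['cy'])/c['fy'],1]); 
    return np.array(c['xyz']),R.from_quat(c['attitude']).apply(d)
def onz(c,u,v,z):
    o,d=ray(c,u,v); return o+d*(z-o[2])/d[2]
def proj(c,p):
    q=R.from_quat(c['attitude']).inv().apply(np.array(p)-np.array(c['xyz'])); return c['cx']+c['fx']*q[0]/q[2],c['cy']+c['fy']*q[1]/q[2]
def tri(l):
    A=0;b=0
    for c,u,v in l:
        o,d=ray(c,u,v); d=d/np.linalg.norm(d); P=np.eye(3)-np.outer(d,d); A=A+P; b=b+P@o
    return np.linalg.solve(A,b)
def ld(f): return pickle.load(open(f'pics/{f}.pkl','rb'))
E
python3 - <<'E'
from h import *
for n in ['scene','top','wrist']:
    c=cap(n,n+'0'); print(n,c['fx'],c['cx'],c['cy'],np.round(c['xyz'],1),np.round(c['attitude'],4))
s=manip.observe(); print(s)
E
```

```text
pics
scene 401.1486234146951 323.5230379081942 207.38136197133738 [1015.7 -442.   549.3] [ 0.8033  0.4313 -0.2021 -0.3576]
top 388.62893943735986 322.1936971783383 198.3035597944882 [ 468.5 -104.6  859. ] [-0.6978  0.7149 -0.0426  0.0136]
wrist 333.90464125757364 318.6739375205077 194.3876090018001 [ 321.6 -540.5  384.2] [ 0.8338 -0.5357 -0.0733  0.1115]
{'time': 0.15, 'joint_positions': array([ 1.17678831,  0.689774  , -0.19451806,  1.56609563,  0.15727976,
        0.90253136, -0.21508772]), 'dq': array([ 0.00145118, -0.00312643, -0.00125923, -0.00409396, -0.00178957,
        0.00214675, -0.00023425]), 'joint_torque': array([-1.72293545e-03, -5.27865636e+01, -1.26844212e+00, -1.53588295e+01,
       -5.24616754e-02,  3.92909569e-03,  1.11649481e-04]), 'tool_pos': array([ 259.06051124, -568.2439411 ,  238.10738482]), 'ee_rot': array([ 9.77203367e-01,  2.12304201e-01, -1.99905610e-04, -6.82081431e-04]), 'contact_force': array([ 0.15205555, -0.34171123, -0.6567281 ]), 'moment': array([ 0.01199845, -0.01753093,  0.01747674]), 'gripper_force': 0.0, 'grip_width': 87.75033107029846}
```

View pics/top0.png

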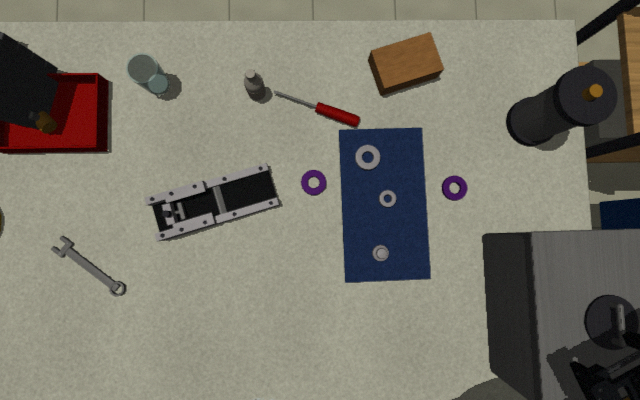

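View pics/scene0.png

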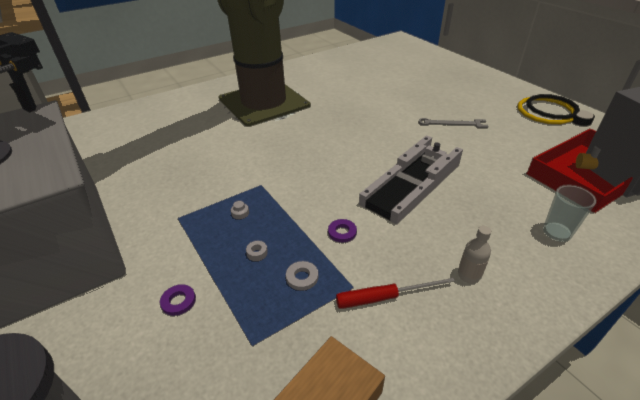

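Candidates for the ring in the top view: grey ring (367,157), collar (388,198), cap (381,253), and purple rings (314,183) and (454,188). I choose the wide grey one at (367,157), which is (302,275) in the scene view. The fixture runs in the top view from the deck end on the right (~(277,185)) to the stop end on the left (~(155,217)), with the lip at (220,200).

Run:
```python
from h import *
t=cv2.imread('pics/top0.png'); s=cv2.imread('pics/scene0.png')
a=cv2.resize(t[155:250,140:290],None,fx=4,fy=4,interpolation=cv2.INTER_CUBIC)
b=cv2.resize(t[135:181,340:415],None,fx=4,fy=4,interpolation=cv2.INTER_CUBIC)
cv2.imwrite('pics/crop1.png',np.vstack([a,np.hstack([b,cv2.resize(s[252:298,265:340],None,fx=4,fy=4)])]))
cv2.imwrite('pics/crop2.png',cv2.resize(s[125:230,350:475],None,fx=5,fy=5,interpolation=cv2.INTER_CUBIC))
def ringell(img,x0,y0,x1,y1,name):
    g=img[y0:y1,x0:x1].astype(int); m=((g.min(2)>95)&(g.max(2)-g.min(2)<60)).astype(np.uint8)
    cs,_=cv2.findContours(m,cv2.RETR_EXTERNAL,cv2.CHAIN_APPROX_NONE); c=max(cs,key=cv2.contourArea)
    e=cv2.fitEllipse(c); print(name,e[0][0]+x0,e[0][1]+y0,e[1],cv2.contourArea(c)); return e[0][0]+x0,e[0][1]+y0
T=ld('top0');S=ld('scene0')
p=ringell(t,350,138,390,178,'top');q=ringell(s,280,257,325,294,'sc')
print(tri([(T,*p),(S,*q)]),onz(T,*p,12),onz(S,*q,12))
for uv in [(388,198),(381,253),(314,183),(454,188),(220,200)]: print(uv,onz(T,*uv,10).round())
```

```text
top 367.4104595184326 156.65565299987793 (23.11100959777832, 23.624279022216797) 427.5
sc 301.5655345916748 273.4799499511719 (24.832733154296875, 31.338096618652344) 609.0
[ 625.50735153 -242.44606888   14.44209022] [ 625.90123645 -242.95002297   12.        ] [ 623.79108426 -241.43243781   12.        ]
(388, 198) [ 533. -286.   10.]
(381, 253) [ 413. -266.   10.]
(314, 183) [ 570. -123.   10.]
(454, 188) [ 552. -435.   10.]
(220, 200) [537.  82.  10.]
```

View pics/crop1.png

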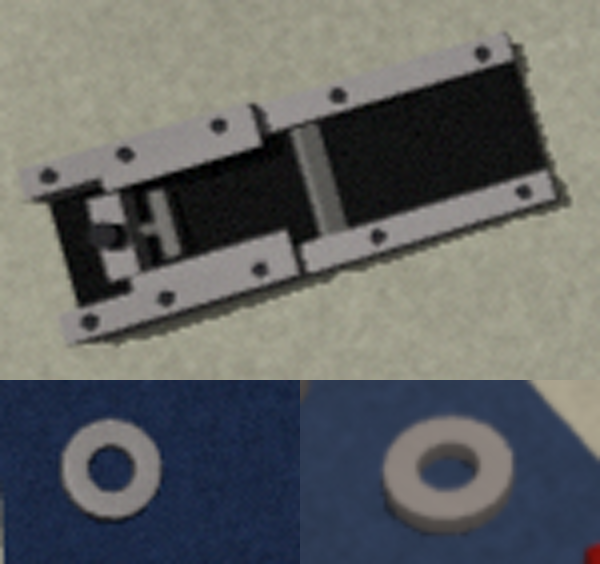

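View pics/crop2.png

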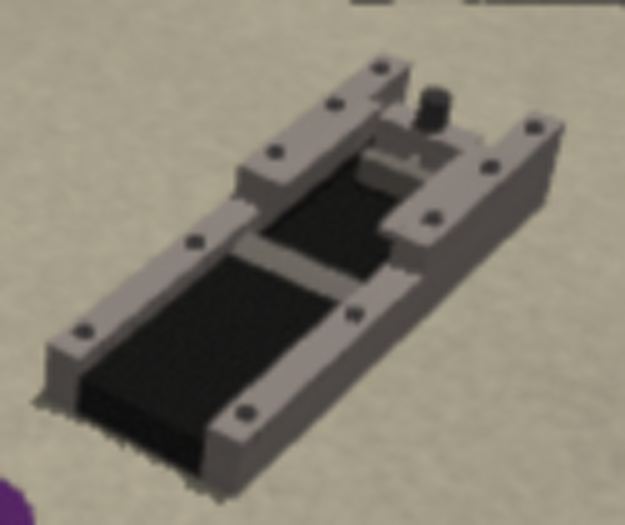

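crop1 confirms the wide plain grey ring with the larger hole. The rail corners and the lip are clear in both fixture crops. Next I fit the fixture pose.

```bash
cat > fit.py <<'E'
from h import *
from scipy.optimize import least_squares
T=ld('top0');S=ld('scene0')
tp=[((510,32),(-125,-47,30)),((518,62),(-125,-31,30)),((548,172),(-125,31,30)),((556,200),(-125,47,30)),((20,170),(135,-47,45)),((66,345),(135,47,45)),((250,104),(12,-47,45)),((302,273),(12,47,30))]
sp=[((47,345),(-125,47,30)),((80,358),(-125,31,30)),((207,428),(-125,-31,30)),((240,443),(-125,-47,30)),((565,123),(135,-47,45)),((530,112),(135,-31,45)),((383,55),(135,47,45)),((412,65),(135,31,45)),((238,170),(12,47,45))]
tp=[(T,140+(a+.5)/4-.5,155+(b+.5)/4-.5,m) for (a,b),m in tp]; sp=[(S,350+(a+.5)/5-.5,125+(b+.5)/5-.5,m) for (a,b),m in sp]
def w(p,m): return np.array([p[0],p[1],p[3]])+R.from_rotvec([0,0,p[2]]).apply(m)
def fit(l,fz):
    f=lambda p:np.concatenate([np.array(proj(c,w([*p[:3],p[3] if fz else 0],m)))-[u,v] for c,u,v,m in l])
    r=least_squares(f,[537,82,1.35,0],loss='soft_l1'); print(r.x.round(3),'deg',np.degrees(r.x[2]).round(2),'\n',f(r.x).reshape(-1,2).round(1).tolist()); return r.x
if __name__=='__main__':
    fit(tp,0);fit(sp,0);fit(tp+sp,0);p=fit(tp+sp,1)
    print(w(p,(-75,0,20)))
E
python3 fit.py
python3 - <<'E'
from h import *
s=manip.observe(); Rm=R.from_quat(s['ee_rot']); print(Rm.as_matrix().round(3))
c=ld('wrist0'); print(Rm.inv().apply(np.array(c['xyz'])-s['tool_pos']), (Rm.inv()*R.from_quat(c['attitude'])).as_matrix().round(3))
E
```

```text
[534.567  86.196   1.839   0.   ] deg 105.34 
 [[-0.6, 0.3], [-0.5, -0.1], [0.1, 0.0], [0.2, 0.2], [-0.4, -0.2], [0.0, -0.2], [0.2, -0.5], [1.1, 0.6]]
[535.657  86.911   1.845   0.   ] deg 105.71 
 [[-0.3, -0.0], [-0.5, 0.7], [-0.1, -0.0], [0.3, 0.6], [0.2, -0.0], [0.7, -0.3], [-0.2, -0.5], [0.0, -0.2], [-0.1, -0.7]]
[535.054  86.643   1.841   0.   ] deg 105.51 
 [[-0.9, -0.1], [-0.8, -0.5], [-0.1, -0.4], [0.0, -0.2], [-0.6, -0.2], [-0.1, -0.2], [-0.1, -0.7], [1.0, 0.3], [-0.7, -0.2], [-1.0, 0.4], [-0.6, -0.2], [-0.2, 0.4], [0.1, -0.0], [0.6, -0.3], [-0.2, -0.6], [-0.0, -0.3], [-0.3, -0.9]]
[534.852  87.023   1.841  -0.917] deg 105.51 
 [[-1.1, 0.1], [-1.0, -0.3], [-0.2, -0.2], [-0.1, -0.1], [-0.6, -0.1], [-0.1, -0.1], [-0.1, -0.6], [0.9, 0.4], [-0.6, -0.0], [-0.9, 0.7], [-0.6, -0.0], [-0.2, 0.6], [0.1, 0.2], [0.6, -0.1], [-0.2, -0.3], [-0.1, 0.0], [-0.3, -0.6]]
[554.90732162  14.75374579  19.08342218]
[[ 0.91   0.415 -0.001]
 [ 0.415 -0.91   0.001]
 [-0.    -0.001 -1.   ]]
[  68.39667319    0.4962384  -146.10240742] [[ 0.    -0.964 -0.264]
 [ 1.     0.001 -0.001]
 [ 0.001 -0.264  0.964]]
```

Fixture origin ≈ (535, 86.7), yaw 105.5°, with both views agreeing to about 1 mm. The ring is at about (625.5, -242). I turn the tool by -0.157 so it closes along the fixture's x axis, and move over the ring.

Emit:
drive_tool(targets=[{"tx":0.8,"ty":0.7,"az":-0.02},{"tx":0.8,"ty":0.7,"az":-0.02},{"tx":0.8,"ty":0.7,"az":-0.02},{"tx":0.8,"ty":0.7,"az":-0.02},{"tx":0.8,"ty":0.7,"az":-0.02},{"tx":0.8,"ty":0.7,"az":-0.02},{"tx":0.8,"ty":0.7,"az":-0.02},{"tx":0.8,"ty":0.7,"az":-0.017}])

```text
invalid input
```

Emit:
drive_tool(targets=[{"tx":0.5,"ty":0.5,"tz":-0.5},{"tx":0.4,"ty":0.4,"tz":-0.5},{"tz":-0.5},{"tz":-0.5},{}])

```text
invalid input
```

Run:
```python
from h import *
c=cap('wrist','w1'); s=manip.observe(); print(s['tool_pos'],R.from_quat(s['ee_rot']).as_matrix().round(4),s['contact_force'],s['time'])
print(proj(c,[625.5,-242.2,13]))
```

```text
[ 259.1237121  -568.37659472  238.2561766 ] [[ 9.099e-01  4.149e-01 -5.000e-04]
 [ 4.149e-01 -9.099e-01  9.000e-04]
 [-1.000e-04 -1.000e-03 -1.000e+00]] [0.75190196 0.55214195 0.38067758] 0.2
(np.float64(128.01340413792587), np.float64(-445.7585119970132))
```

View pics/w1.png

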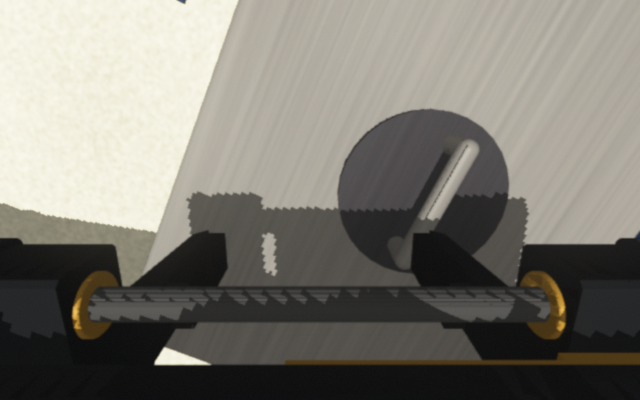

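The rows were refused, so probably every key is needed. The wrist view shows the open fingers (tips near (225,235) and (415,235)) above the grey box and its lid handle (430,190). I'll rise first to be safe.

Emit:
drive_tool(targets=[{"tx":0,"ty":0,"tz":0.5,"ax":0,"ay":0,"az":-0.02,"jaw":0},{"tx":0.5,"ty":0.4,"tz":0.4,"ax":0,"ay":0,"az":-0.02,"jaw":0},{"tx":0.8,"ty":0.7,"tz":0,"ax":0,"ay":0,"az":-0.02,"jaw":0},{"tx":0.8,"ty":0.7,"tz":0,"ax":0,"ay":0,"az":-0.02,"jaw":0},{"tx":0.8,"ty":0.7,"tz":0,"ax":0,"ay":0,"az":-0.02,"jaw":0},{"tx":0.8,"ty":0.7,"tz":0,"ax":0,"ay":0,"az":-0.02,"jaw":0},{"tx":0.8,"ty":0.7,"tz":0,"ax":0,"ay":0,"az":-0.02,"jaw":0},{"tx":0.8,"ty":0.7,"tz":0,"ax":0,"ay":0,"az":-0.017,"jaw":0}])

```text
time: 1.2
tool_pos: [525.3, -337.4, 283.6]
ee_rot: [0.991, 0.135, -0.0, -0.0]
contact_force: [0.1, -0.9, -0.2]
grip_width: 87.9
gripper_force: 0.0
```

Emit:
drive_tool(targets=[{"tx":0.7,"ty":0.7,"tz":-0.4,"ax":0,"ay":0,"az":0,"jaw":0},{"tx":0.7,"ty":0.7,"tz":-0.6,"ax":0,"ay":0,"az":0,"jaw":0},{"tx":0.6,"ty":0.5,"tz":-0.8,"ax":0,"ay":0,"az":0,"jaw":0},{"tx":0,"ty":0,"tz":-0.8,"ax":0,"ay":0,"az":0,"jaw":0},{"tx":0,"ty":0,"tz":-0.4,"ax":0,"ay":0,"az":0,"jaw":0},{"tx":0,"ty":0,"tz":0,"ax":0,"ay":0,"az":0,"jaw":0}])

```text
time: 1.95
tool_pos: [622.9, -243.1, 131.7]
ee_rot: [0.991, 0.135, -0.002, -0.001]
contact_force: [-0.3, -0.3, -0.1]
grip_width: 88.2
gripper_force: 0.0
```

Run:
```python
from h import *
c=cap('wrist','w2'); s=manip.observe(); print(s['tool_pos'],R.from_quat(s['ee_rot']).as_matrix().round(4),s['contact_force'],s['time'])
u,v=proj(c,[625.5,-242.2,13]); print(u,v,proj(c,s['tool_pos']))
```

```text
[ 624.02594816 -243.61154605  133.33160799] [[ 9.636e-01  2.675e-01 -1.100e-03]
 [ 2.675e-01 -9.636e-01  3.000e-04]
 [-1.000e-03 -6.000e-04 -1.000e+00]] [ 0.41505036 -1.03183101 -0.40461093] 2.0
318.57908801670334 185.7217966668584 (np.float64(319.7046570281781), np.float64(251.48797093843547))
```

View pics/w2.png

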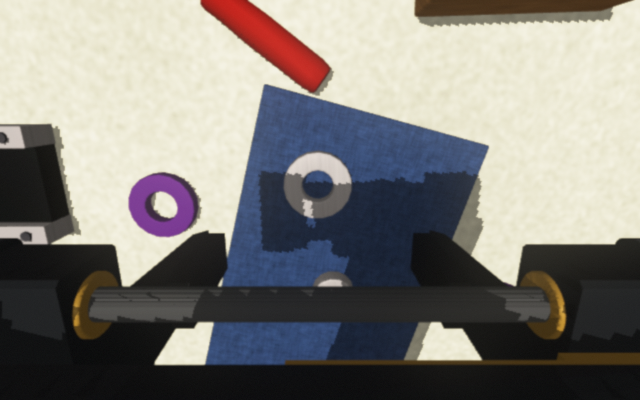

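The ring in the wrist view is at about (317.5,185), against a prediction of (318.6,185.7). The collar is at (332,282), clear of the fingers. I descend and grip.

Emit:
drive_tool(targets=[{"tx":0.02,"ty":0.04,"tz":-0.8,"ax":0,"ay":0,"az":0,"jaw":0},{"tx":0,"ty":0,"tz":-0.8,"ax":0,"ay":0,"az":0,"jaw":0},{"tx":0,"ty":0,"tz":-0.5,"ax":0,"ay":0,"az":0,"jaw":0},{"tx":0,"ty":0,"tz":-0.3,"ax":0,"ay":0,"az":0,"jaw":0},{"tx":0,"ty":0,"tz":-0.17,"ax":0,"ay":0,"az":0,"jaw":0},{"tx":0,"ty":0,"tz":0,"ax":0,"ay":0,"az":0,"jaw":0}])

```text
time: 2.75
tool_pos: [625.7, -241.9, 5.7]
ee_rot: [0.991, 0.135, 0.0, 0.0]
contact_force: [-0.4, 0.5, -0.2]
grip_width: 88.2
gripper_force: 0.0
```

Emit:
drive_tool(targets=[{"tx":0,"ty":0,"tz":0,"ax":0,"ay":0,"az":0,"jaw":0.6},{"tx":0,"ty":0,"tz":0,"ax":0,"ay":0,"az":0,"jaw":0.6},{"tx":0,"ty":0,"tz":0,"ax":0,"ay":0,"az":0,"jaw":0.6},{"tx":0,"ty":0,"tz":0,"ax":0,"ay":0,"az":0,"jaw":0.6}])

```text
time: 3.25
tool_pos: [625.5, -241.7, 5.6]
ee_rot: [0.991, 0.135, 0.0, 0.0]
contact_force: [-0.2, -0.0, 2.5]
grip_width: 54.1
gripper_force: 30.0
```

Emit:
drive_tool(targets=[{"tx":0,"ty":0,"tz":0.1,"ax":0,"ay":0,"az":0,"jaw":0.6},{"tx":0,"ty":0,"tz":0.4,"ax":0,"ay":0,"az":0,"jaw":0.6},{"tx":0,"ty":0,"tz":0.8,"ax":0,"ay":0,"az":0,"jaw":0.6},{"tx":0,"ty":0,"tz":0.7,"ax":0,"ay":0,"az":0,"jaw":0.6},{"tx":0,"ty":0,"tz":0,"ax":0,"ay":0,"az":0,"jaw":0.6}])

```text
time: 3.88
tool_pos: [628.0, -242.7, 109.8]
ee_rot: [0.991, 0.135, 0.004, 0.002]
contact_force: [0.1, -0.5, -0.4]
grip_width: 54.5
gripper_force: 30.0
```

Run:
```python
from h import *
c=cap('wrist','w3'); s=manip.observe(); print(s['tool_pos'],s['contact_force'],s['time'],s['grip_width'])
p=s['tool_pos'];Rm=R.from_quat(s['ee_rot'])
print([proj(c,p+Rm.apply([28*np.cos(a),28*np.sin(a),-9])) for a in np.arange(4)*np.pi/2])
img=cv2.imread('pics/w3.png'); cv2.imwrite('pics/w3c.png',cv2.resize(img[180:330,180:450],None,fx=2.8,fy=2.8,interpolation=cv2.INTER_CUBIC))
```

```text
[ 626.36487179 -242.09065845  107.53686468] [-0.99643375  0.12443584  0.14202504] 3.925 54.51249953067109
[(np.float64(315.86866720639796), np.float64(202.31865311660957)), (np.float64(377.11665583302715), np.float64(260.93451858282805)), (np.float64(316.10260576283883), np.float64(314.25109753637145)), (np.float64(254.83695338466032), np.float64(260.98467316959614))]
```

View pics/w3c.png

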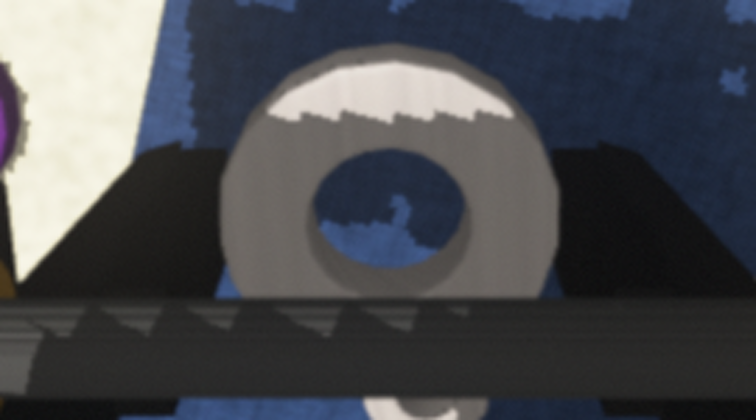

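The ring is held level and centred (hole around (390,208) in the crop). Its top edge is where the model predicts, about 8.5 mm above the TCP, so the fingertips sit about 4 mm above its underside. I move over the loading deck.

Emit:
drive_tool(targets=[{"tx":-0.1,"ty":0.4,"tz":0,"ax":0,"ay":0,"az":0,"jaw":0.6},{"tx":-0.2,"ty":0.7,"tz":0,"ax":0,"ay":0,"az":0,"jaw":0.6},{"tx":-0.2,"ty":0.8,"tz":0,"ax":0,"ay":0,"az":0,"jaw":0.6},{"tx":-0.3,"ty":0.9,"tz":0,"ax":0,"ay":0,"az":0,"jaw":0.6},{"tx":-0.3,"ty":0.9,"tz":0,"ax":0,"ay":0,"az":0,"jaw":0.6},{"tx":-0.2,"ty":0.8,"tz":0,"ax":0,"ay":0,"az":0,"jaw":0.6},{"tx":-0.1,"ty":0.62,"tz":0,"ax":0,"ay":0,"az":0,"jaw":0.6},{"tx":0,"ty":0,"tz":0,"ax":0,"ay":0,"az":0,"jaw":0.6}])

```text
time: 4.92
tool_pos: [554.0, 18.0, 104.4]
ee_rot: [0.99, 0.138, -0.001, -0.001]
contact_force: [-0.1, -0.1, -0.4]
grip_width: 54.5
gripper_force: 30.0
```

Emit:
drive_tool(targets=[{"tx":0,"ty":0,"tz":0,"ax":0,"ay":0,"az":0,"jaw":0.6},{"tx":0,"ty":0,"tz":0,"ax":0,"ay":0,"az":0,"jaw":0.6}])

```text
time: 5.18
tool_pos: [555.3, 12.3, 105.0]
ee_rot: [0.991, 0.134, -0.0, 0.001]
contact_force: [0.7, -1.5, -1.0]
grip_width: 54.6
gripper_force: 30.0
```

Run:
```python
from h import *
c=cap('wrist','w4'); s=manip.observe(); print(s['tool_pos'],R.from_quat(s['ee_rot']).as_matrix().round(4).tolist(),s['contact_force'],s['time'],s['grip_width'])
from fit import w
img=cv2.imread('pics/w4.png')
for y in (-47,-31,31,47):
    for xs,z in (((-125,12),30),((12,135),45)):
        a,b=[tuple(int(round(k)) for k in proj(c,w([535.05,86.64,1.841,0],(x,y,z)))) for x in xs]; cv2.line(img,a,b,(0,0,255) if z==30 else (0,255,0),1)
cv2.imwrite('pics/w4d.png',img)
```

```text
[555.37949671  12.53314826 105.06023498] [[0.9642, 0.2651, -0.0002], [0.2651, -0.9642, -0.001], [-0.0005, 0.0009, -1.0]] [ 0.13142101 -0.17197514 -1.35721004] 5.225 54.06438773464485
```

View pics/w4d.png

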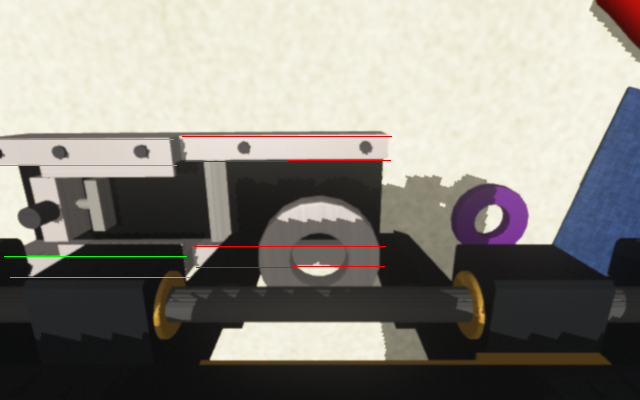

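The overlay fits: the inner rail edges predicted at v=160 and v=246 lie on the rail edges in the image. The ring is held centred between them. I lower it.

Emit:
drive_tool(targets=[{"tx":0,"ty":0,"tz":-0.5,"ax":0,"ay":0,"az":0,"jaw":0.6},{"tx":0,"ty":0,"tz":-0.5,"ax":0,"ay":0,"az":0,"jaw":0.6},{"tx":0,"ty":0,"tz":-0.3,"ax":0,"ay":0,"az":0,"jaw":0.6},{"tx":0,"ty":0,"tz":-0.2,"ax":0,"ay":0,"az":0,"jaw":0.6},{"tx":0,"ty":0,"tz":-0.06,"ax":0,"ay":0,"az":0,"jaw":0.6},{"tx":0,"ty":0,"tz":0,"ax":0,"ay":0,"az":0,"jaw":0.6}])

```text
time: 5.98
tool_pos: [555.6, 14.3, 27.5]
ee_rot: [0.991, 0.135, 0.0, 0.0]
contact_force: [0.6, 0.5, -1.3]
grip_width: 54.3
gripper_force: 30.0
```

Emit:
drive_tool(targets=[{"tx":0,"ty":0,"tz":-0.02,"ax":0,"ay":0,"az":0,"jaw":0.6},{"tx":0,"ty":0,"tz":0,"ax":0,"ay":0,"az":0,"jaw":0.6}])

```text
time: 6.22
tool_pos: [555.6, 14.4, 26.6]
ee_rot: [0.991, 0.135, 0.0, 0.0]
contact_force: [0.2, -0.1, -0.6]
grip_width: 54.3
gripper_force: 30.0
```

Emit:
drive_tool(targets=[{"tx":0,"ty":0,"tz":-0.02,"ax":0,"ay":0,"az":0,"jaw":0.6},{"tx":0,"ty":0,"tz":0,"ax":0,"ay":0,"az":0,"jaw":0.6}])

```text
time: 6.48
tool_pos: [555.3, 14.3, 25.2]
ee_rot: [0.991, 0.135, -0.0, 0.0]
contact_force: [-0.5, 0.7, -0.7]
grip_width: 54.0
gripper_force: 30.0
```

Emit:
drive_tool(targets=[{"tx":0,"ty":0,"tz":-0.012,"ax":0,"ay":0,"az":0,"jaw":0.6},{"tx":0,"ty":0,"tz":0,"ax":0,"ay":0,"az":0,"jaw":0.6}])

```text
time: 6.72
tool_pos: [555.3, 14.3, 24.6]
ee_rot: [0.991, 0.135, -0.0, 0.0]
contact_force: [-0.3, 0.1, -1.2]
grip_width: 54.2
gripper_force: 30.0
```

Emit:
drive_tool(targets=[{"tx":0,"ty":0,"tz":-0.01,"ax":0,"ay":0,"az":0,"jaw":0.6},{"tx":0,"ty":0,"tz":0,"ax":0,"ay":0,"az":0,"jaw":0.6}])

```text
time: 6.98
tool_pos: [555.3, 14.3, 24.1]
ee_rot: [0.991, 0.135, -0.0, 0.0]
contact_force: [0.9, 0.2, -1.0]
grip_width: 54.3
gripper_force: 30.0
```

Emit:
drive_tool(targets=[{"tx":0,"ty":0,"tz":-0.008,"ax":0,"ay":0,"az":0,"jaw":0.6},{"tx":0,"ty":0,"tz":0,"ax":0,"ay":0,"az":0,"jaw":0.6}])

```text
time: 7.22
tool_pos: [555.3, 14.3, 23.7]
ee_rot: [0.991, 0.135, -0.0, 0.0]
contact_force: [-0.5, 0.2, -0.7]
grip_width: 54.4
gripper_force: 30.0
```

Emit:
drive_tool(targets=[{"tx":0,"ty":0,"tz":-0.008,"ax":0,"ay":0,"az":0,"jaw":0.6},{"tx":0,"ty":0,"tz":0,"ax":0,"ay":0,"az":0,"jaw":0.6}])

```text
time: 7.48
tool_pos: [555.3, 14.3, 23.3]
ee_rot: [0.991, 0.135, -0.0, 0.0]
contact_force: [-0.4, -0.0, -1.1]
grip_width: 54.1
gripper_force: 30.0
```

Emit:
drive_tool(targets=[{"tx":0,"ty":0,"tz":-0.008,"ax":0,"ay":0,"az":0,"jaw":0.6},{"tx":0,"ty":0,"tz":0,"ax":0,"ay":0,"az":0,"jaw":0.6}])

```text
time: 7.72
tool_pos: [555.3, 14.3, 22.9]
ee_rot: [0.991, 0.135, 0.0, 0.0]
contact_force: [0.1, 0.2, -1.1]
grip_width: 54.2
gripper_force: 30.0
```

Emit:
drive_tool(targets=[{"tx":0,"ty":0,"tz":-0.01,"ax":0,"ay":0,"az":0,"jaw":0.6},{"tx":0,"ty":0,"tz":0,"ax":0,"ay":0,"az":0,"jaw":0.6}])

```text
time: 7.98
tool_pos: [555.3, 14.3, 22.5]
ee_rot: [0.991, 0.135, 0.0, 0.0]
contact_force: [0.2, 0.4, 0.2]
grip_width: 54.0
gripper_force: 30.0
```

Run:
```python
from h import *
s=manip.observe(); print(s['tool_pos'],s['contact_force'],s['moment'],s['joint_torque'])
for n in ('scene',): cap(n,'s1')
i=cv2.imread('pics/s1.png'); cv2.imwrite('pics/s1c.png',cv2.resize(i[130:230,340:460],None,fx=6,fy=6,interpolation=cv2.INTER_CUBIC))
```

```text
[555.34819494  14.33580288  22.54044251] [0.2089064  0.36994114 0.23044178] [ 0.07779169 -0.01230931  0.01877446] [-1.40673402e-02 -5.29736567e+01  1.16254415e+00 -5.82540706e+00
  3.12208474e-03 -1.29011488e-01 -2.38102082e-03]
```

Contact is just starting: the vertical force rose from -1.1 to +0.2 N. I release by opening partly.

Emit:
drive_tool(targets=[{"tx":0,"ty":0,"tz":0,"ax":0,"ay":0,"az":0,"jaw":0.25},{"tx":0,"ty":0,"tz":0,"ax":0,"ay":0,"az":0,"jaw":0.25},{"tx":0,"ty":0,"tz":0,"ax":0,"ay":0,"az":0,"jaw":0.25},{"tx":0,"ty":0,"tz":0.1,"ax":0,"ay":0,"az":0,"jaw":0.25},{"tx":0,"ty":0,"tz":0.3,"ax":0,"ay":0,"az":0,"jaw":0.25},{"tx":0,"ty":0,"tz":0.6,"ax":0,"ay":0,"az":0,"jaw":0.25},{"tx":0,"ty":0,"tz":0.6,"ax":0,"ay":0,"az":0,"jaw":0.25},{"tx":0,"ty":0,"tz":0,"ax":0,"ay":0,"az":0,"jaw":0.25}])

```text
time: 9.02
tool_pos: [557.2, 14.3, 105.3]
ee_rot: [0.991, 0.135, 0.003, 0.0]
contact_force: [0.4, -0.3, -0.1]
grip_width: 66.1
gripper_force: 0.0
```

Run:
```python
from h import *
from fit import w
c=cap('wrist','w5'); s=manip.observe(); print(s['tool_pos'],s['contact_force'],s['time'],s['grip_width'])
P=[535.05,86.64,1.841,0]
# predicted ring top circle at load
print(proj(c,w(P,(-75,0,32))),[proj(c,w(P,(-75+28*np.cos(a),28*np.sin(a),32))) for a in (0,np.pi/2,np.pi,-np.pi/2)])
img=cv2.imread('pics/w5.png')
cv2.imwrite('pics/w5c.png',cv2.resize(img[100:320,150:450],None,fx=2.6,fy=2.6,interpolation=cv2.INTER_CUBIC))
```

```text
[556.13484692  14.3220049  103.92133594] [-0.26663607 -0.02837051 -0.5630936 ] 9.075 65.94472107885629
(np.float64(317.4160223464495), np.float64(209.33850403573746)) [(np.float64(276.84566597346185), np.float64(209.309868616525)), (np.float64(317.42385343270485), np.float64(246.8692750668406)), (np.float64(357.9832691313633), np.float64(209.3671372601366)), (np.float64(317.40768213428316), np.float64(169.36772821270498))]
```

View pics/w5c.png

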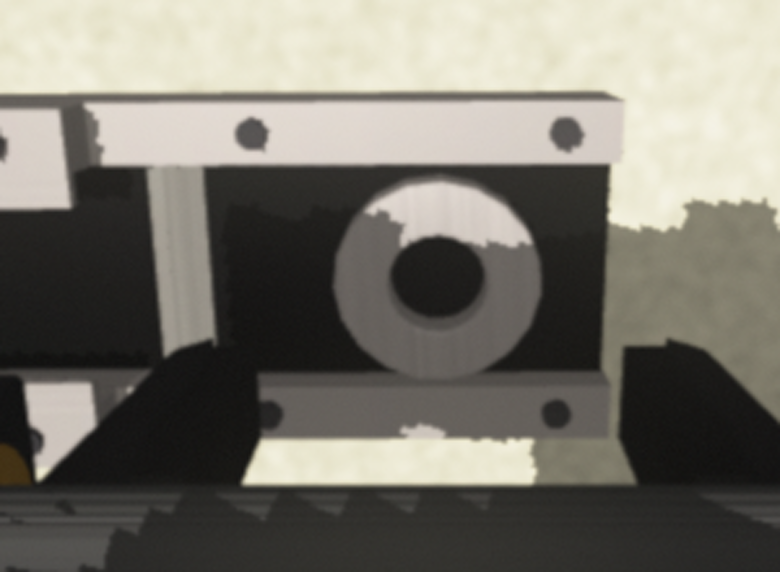

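The ring lies flat on the deck between the rails (centre about (437,277) in the crop). I now turn 90° to push with the two closed fingers side by side, and go behind it.

Emit:
drive_tool(targets=[{"tx":0.03,"ty":-0.11,"tz":0,"ax":0,"ay":0,"az":0.1745,"jaw":1},{"tx":0.03,"ty":-0.11,"tz":0,"ax":0,"ay":0,"az":0.1745,"jaw":1},{"tx":0.03,"ty":-0.11,"tz":0,"ax":0,"ay":0,"az":0.1745,"jaw":1},{"tx":0.03,"ty":-0.11,"tz":0,"ax":0,"ay":0,"az":0.1745,"jaw":1},{"tx":0.03,"ty":-0.11,"tz":0,"ax":0,"ay":0,"az":0.1745,"jaw":1},{"tx":0.03,"ty":-0.11,"tz":0,"ax":0,"ay":0,"az":0.1745,"jaw":1},{"tx":0.03,"ty":-0.11,"tz":0,"ax":0,"ay":0,"az":0.1745,"jaw":1},{"tx":0.03,"ty":-0.11,"tz":0,"ax":0,"ay":0,"az":0.1745,"jaw":1}])

```text
time: 10.07
tool_pos: [566.5, -29.9, 101.5]
ee_rot: [0.67, 0.742, -0.001, -0.001]
contact_force: [0.1, 0.6, 0.7]
grip_width: 0.0
gripper_force: 0.0
```

Emit:
drive_tool(targets=[{"tx":0.04,"ty":-0.14,"tz":0,"ax":0,"ay":0,"az":0.1745,"jaw":1},{"tx":0,"ty":0,"tz":0,"ax":0,"ay":0,"az":0,"jaw":1},{"tx":0,"ty":0,"tz":0,"ax":0,"ay":0,"az":0,"jaw":1}])

```text
time: 10.45
tool_pos: [568.8, -36.3, 102.0]
ee_rot: [0.606, 0.795, -0.0, -0.001]
contact_force: [1.2, 0.1, -0.0]
grip_width: 0.6
gripper_force: 0.0
```

Run:
```python
from h import *
from fit import w
c=cap('wrist','w6'); s=manip.observe(); print(s['tool_pos'],R.from_quat(s['ee_rot']).as_matrix().round(4).tolist(),s['joint_positions'].round(2),s['time'],s['grip_width'])
P=[535.05,86.64,1.841,0]
img=cv2.imread('pics/w6.png')
for y in (-31,31):
    a,b=[tuple(int(round(k)) for k in proj(c,w(P,(x,y,30)))) for x in (-125,12)]; cv2.line(img,a,b,(0,0,255),1)
for x in (-125,0):
    z=20 if x<0 else 23
    a,b=[tuple(int(round(k)) for k in proj(c,w(P,(x,y,z)))) for y in (-31,31)]; cv2.line(img,a,b,(0,255,0),1)
q=np.array([proj(c,w(P,(-75+28*np.cos(a),28*np.sin(a),32))) for a in np.linspace(0,6.28,60)]); cv2.polylines(img,[q.round().astype(int)],True,(0,255,255),1)
cv2.imwrite('pics/w6d.png',img)
```

```text
[568.99962857 -36.14529601 102.14131225] [[-0.2656, 0.9641, -0.0006], [0.9641, 0.2656, 0.0004], [0.0005, -0.0005, -1.0]] [ 0.25  0.85 -0.47  1.83  0.63  0.61 -0.34] 10.5 0.22052210803912198
```

View pics/w6d.png

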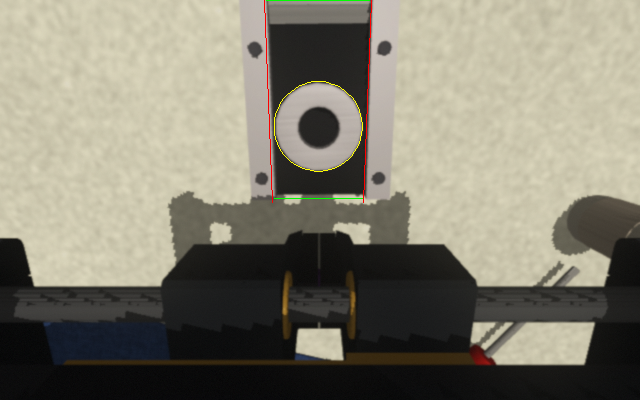

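The overlay matches the ring and rails within 1–2 px. The ring circle is centred at (319,126), with the closed fingers behind it. I descend to z = 25.4.

Emit:
drive_tool(targets=[{"tx":0,"ty":0,"tz":-0.4,"ax":0,"ay":0,"az":0,"jaw":1},{"tx":0,"ty":0,"tz":-0.6,"ax":0,"ay":0,"az":0,"jaw":1},{"tx":0,"ty":0,"tz":-0.4,"ax":0,"ay":0,"az":0,"jaw":1},{"tx":0,"ty":0,"tz":-0.14,"ax":0,"ay":0,"az":0,"jaw":1},{"tx":0,"ty":0,"tz":0,"ax":0,"ay":0,"az":0,"jaw":1}])

```text
time: 11.12
tool_pos: [569.3, -36.2, 25.4]
ee_rot: [0.605, 0.796, -0.0, -0.0]
contact_force: [0.5, 0.3, 0.6]
grip_width: 0.8
gripper_force: 0.0
```

Emit:
drive_tool(targets=[{"tx":-0.027,"ty":0.096,"tz":0,"ax":0,"ay":0,"az":0,"jaw":1},{"tx":-0.027,"ty":0.096,"tz":0,"ax":0,"ay":0,"az":0,"jaw":1},{"tx":-0.027,"ty":0.096,"tz":0,"ax":0,"ay":0,"az":0,"jaw":1},{"tx":-0.027,"ty":0.096,"tz":0,"ax":0,"ay":0,"az":0,"jaw":1}])

```text
time: 11.62
tool_pos: [563.9, -17.3, 25.7]
ee_rot: [0.605, 0.796, -0.0, 0.0]
contact_force: [-0.0, -1.8, 0.6]
grip_width: 0.5
gripper_force: 0.3
```

Emit:
drive_tool(targets=[{"tx":-0.022,"ty":0.078,"tz":0,"ax":0,"ay":0,"az":0,"jaw":1},{"tx":-0.021,"ty":0.077,"tz":0,"ax":0,"ay":0,"az":0,"jaw":1},{"tx":-0.022,"ty":0.077,"tz":0,"ax":0,"ay":0,"az":0,"jaw":1},{"tx":-0.021,"ty":0.077,"tz":0,"ax":0,"ay":0,"az":0,"jaw":1},{"tx":-0.021,"ty":0.077,"tz":0,"ax":0,"ay":0,"az":0,"jaw":1}])

```text
time: 12.25
tool_pos: [558.5, 2.0, 25.4]
ee_rot: [0.605, 0.796, 0.0, -0.0]
contact_force: [-0.6, -0.4, 0.8]
grip_width: 0.3
gripper_force: 0.4
```

Emit:
drive_tool(targets=[{"tx":-0.011,"ty":0.039,"tz":0,"ax":0,"ay":0,"az":0,"jaw":1},{"tx":-0.011,"ty":0.039,"tz":0,"ax":0,"ay":0,"az":0,"jaw":1},{"tx":-0.011,"ty":0.038,"tz":0,"ax":0,"ay":0,"az":0,"jaw":1},{"tx":-0.01,"ty":0.038,"tz":0,"ax":0,"ay":0,"az":0,"jaw":1}])

```text
time: 12.75
tool_pos: [556.4, 9.5, 25.4]
ee_rot: [0.605, 0.796, -0.0, 0.0]
contact_force: [0.6, -1.1, 0.9]
grip_width: 0.5
gripper_force: 0.3
```

Emit:
drive_tool(targets=[{"tx":-0.011,"ty":0.039,"tz":0,"ax":0,"ay":0,"az":0,"jaw":1},{"tx":-0.011,"ty":0.039,"tz":0,"ax":0,"ay":0,"az":0,"jaw":1}])

```text
time: 13.0
tool_pos: [555.3, 13.5, 25.4]
ee_rot: [0.605, 0.796, -0.0, 0.0]
contact_force: [0.6, -1.2, 0.4]
grip_width: 0.4
gripper_force: 0.4
```

Emit:
drive_tool(targets=[{"tx":-0.011,"ty":0.039,"tz":0,"ax":0,"ay":0,"az":0,"jaw":1},{"tx":-0.01,"ty":0.038,"tz":0,"ax":0,"ay":0,"az":0,"jaw":1}])

```text
time: 13.25
tool_pos: [554.2, 17.4, 25.4]
ee_rot: [0.605, 0.796, 0.0, -0.0]
contact_force: [0.1, -1.0, 0.7]
grip_width: 0.3
gripper_force: 0.3
```

Emit:
drive_tool(targets=[{"tx":-0.011,"ty":0.039,"tz":0,"ax":0,"ay":0,"az":0,"jaw":1},{"tx":-0.01,"ty":0.038,"tz":0,"ax":0,"ay":0,"az":0,"jaw":1}])

```text
time: 13.5
tool_pos: [553.1, 21.3, 25.4]
ee_rot: [0.605, 0.796, 0.0, -0.0]
contact_force: [0.5, -1.8, 0.7]
grip_width: 0.8
gripper_force: 0.3
```

Forces are low, so I continue in 2 mm rows.

Emit:
drive_tool(targets=[{"tx":-0.011,"ty":0.039,"tz":0,"ax":0,"ay":0,"az":0,"jaw":1},{"tx":-0.011,"ty":0.039,"tz":0,"ax":0,"ay":0,"az":0,"jaw":1},{"tx":-0.01,"ty":0.038,"tz":0,"ax":0,"ay":0,"az":0,"jaw":1},{"tx":-0.011,"ty":0.039,"tz":0,"ax":0,"ay":0,"az":0,"jaw":1}])

```text
time: 14.0
tool_pos: [551.0, 29.0, 25.4]
ee_rot: [0.605, 0.796, 0.0, 0.0]
contact_force: [-0.3, -0.1, 0.1]
grip_width: 0.8
gripper_force: 0.2
```

Emit:
drive_tool(targets=[{"tx":-0.011,"ty":0.039,"tz":0,"ax":0,"ay":0,"az":0,"jaw":1},{"tx":-0.011,"ty":0.039,"tz":0,"ax":0,"ay":0,"az":0,"jaw":1},{"tx":-0.01,"ty":0.038,"tz":0,"ax":0,"ay":0,"az":0,"jaw":1},{"tx":-0.011,"ty":0.039,"tz":0,"ax":0,"ay":0,"az":0,"jaw":1}])

```text
time: 14.5
tool_pos: [548.9, 36.7, 25.4]
ee_rot: [0.605, 0.796, 0.0, 0.0]
contact_force: [0.1, 0.0, 0.8]
grip_width: 0.8
gripper_force: 0.2
```

Emit:
drive_tool(targets=[{"tx":-0.011,"ty":0.039,"tz":0,"ax":0,"ay":0,"az":0,"jaw":1},{"tx":-0.011,"ty":0.039,"tz":0,"ax":0,"ay":0,"az":0,"jaw":1},{"tx":-0.01,"ty":0.038,"tz":0,"ax":0,"ay":0,"az":0,"jaw":1},{"tx":-0.011,"ty":0.039,"tz":0,"ax":0,"ay":0,"az":0,"jaw":1}])

```text
time: 15.0
tool_pos: [546.8, 44.5, 25.5]
ee_rot: [0.605, 0.796, 0.0, 0.0]
contact_force: [-0.7, -0.3, 0.4]
grip_width: 0.3
gripper_force: 0.3
```

Emit:
drive_tool(targets=[{"tx":-0.011,"ty":0.039,"tz":0,"ax":0,"ay":0,"az":0,"jaw":1},{"tx":-0.011,"ty":0.039,"tz":0,"ax":0,"ay":0,"az":0,"jaw":1},{"tx":-0.01,"ty":0.038,"tz":0,"ax":0,"ay":0,"az":0,"jaw":1},{"tx":-0.011,"ty":0.039,"tz":0,"ax":0,"ay":0,"az":0,"jaw":1}])

```text
time: 15.5
tool_pos: [544.7, 52.2, 25.5]
ee_rot: [0.605, 0.796, 0.0, 0.0]
contact_force: [0.9, 0.1, 0.9]
grip_width: 0.6
gripper_force: 0.4
```

Emit:
drive_tool(targets=[{"tx":-0.011,"ty":0.039,"tz":0,"ax":0,"ay":0,"az":0,"jaw":1},{"tx":-0.011,"ty":0.039,"tz":0,"ax":0,"ay":0,"az":0,"jaw":1},{"tx":-0.01,"ty":0.038,"tz":0,"ax":0,"ay":0,"az":0,"jaw":1},{"tx":-0.011,"ty":0.039,"tz":0,"ax":0,"ay":0,"az":0,"jaw":1}])

```text
time: 16.0
tool_pos: [542.6, 59.7, 25.5]
ee_rot: [0.605, 0.796, -0.0, 0.0]
contact_force: [0.4, -1.8, 2.0]
grip_width: 0.4
gripper_force: 1.0
```

Emit:
drive_tool(targets=[{"tx":-0.011,"ty":0.039,"tz":0,"ax":0,"ay":0,"az":0,"jaw":1},{"tx":-0.011,"ty":0.039,"tz":0,"ax":0,"ay":0,"az":0,"jaw":1},{"tx":-0.01,"ty":0.038,"tz":0,"ax":0,"ay":0,"az":0,"jaw":1},{"tx":-0.011,"ty":0.039,"tz":0,"ax":0,"ay":0,"az":0,"jaw":1}])

```text
time: 16.5
tool_pos: [540.2, 67.8, 25.4]
ee_rot: [0.605, 0.796, 0.0, -0.0]
contact_force: [0.6, 0.1, -1.0]
grip_width: 0.3
gripper_force: 0.1
```

Run:
```python
from h import *
c=cap('wrist','w7'); s=manip.observe(); print(s['tool_pos'],s['contact_force'],s['time'])
cap('scene','s2'); 
a=cv2.imread('pics/w7.png');b=cv2.imread('pics/s2.png')
a=cv2.resize(a[40:280,200:440],(480,480));b=cv2.resize(b[120:230,395:475],(320,440)); b=cv2.copyMakeBorder(b,0,40,0,0,cv2.BORDER_CONSTANT)
cv2.imwrite('pics/v7.png',np.hstack([a,b]))
```

```text
[540.17195149  68.23838486  25.4192484 ] [0.37215498 0.28268613 0.80246471] 16.55
```

View pics/v7.png

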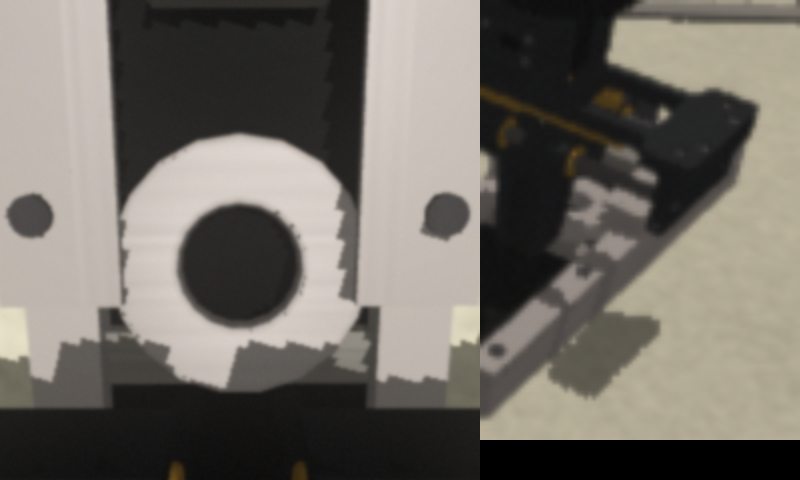

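The wrist view shows the ring in the channel under the keepers (centre (240,265) in the crop), with its rear edge still over the lip (band at rows 335–385). I continue.

Emit:
drive_tool(targets=[{"tx":-0.011,"ty":0.039,"tz":0,"ax":0,"ay":0,"az":0,"jaw":1},{"tx":-0.011,"ty":0.039,"tz":0,"ax":0,"ay":0,"az":0,"jaw":1},{"tx":-0.01,"ty":0.038,"tz":0,"ax":0,"ay":0,"az":0,"jaw":1}])

```text
time: 16.98
tool_pos: [538.7, 73.5, 25.4]
ee_rot: [0.605, 0.796, 0.0, 0.0]
contact_force: [0.4, 0.1, -0.4]
grip_width: 0.4
gripper_force: 0.1
```

Emit:
drive_tool(targets=[{"tx":-0.011,"ty":0.039,"tz":0,"ax":0,"ay":0,"az":0,"jaw":1},{"tx":-0.011,"ty":0.039,"tz":0,"ax":0,"ay":0,"az":0,"jaw":1},{"tx":-0.01,"ty":0.038,"tz":0,"ax":0,"ay":0,"az":0,"jaw":1}])

```text
time: 17.35
tool_pos: [537.1, 79.4, 25.4]
ee_rot: [0.605, 0.796, 0.0, -0.0]
contact_force: [0.2, -1.1, 0.2]
grip_width: 0.2
gripper_force: 0.6
```

Emit:
drive_tool(targets=[{"tx":-0.005,"ty":0.019,"tz":0,"ax":0,"ay":0,"az":0,"jaw":1},{"tx":-0.005,"ty":0.019,"tz":0,"ax":0,"ay":0,"az":0,"jaw":1},{"tx":-0.005,"ty":0.019,"tz":0,"ax":0,"ay":0,"az":0,"jaw":1}])

```text
time: 17.73
tool_pos: [536.4, 82.0, 25.4]
ee_rot: [0.605, 0.796, 0.0, 0.0]
contact_force: [0.5, -0.2, 0.5]
grip_width: 0.4
gripper_force: 0.2
```

Emit:
drive_tool(targets=[{"tx":-0.005,"ty":0.019,"tz":0,"ax":0,"ay":0,"az":0,"jaw":1},{"tx":-0.005,"ty":0.019,"tz":0,"ax":0,"ay":0,"az":0,"jaw":1},{"tx":-0.006,"ty":0.019,"tz":0,"ax":0,"ay":0,"az":0,"jaw":1}])

```text
time: 18.1
tool_pos: [535.6, 84.9, 25.5]
ee_rot: [0.605, 0.796, 0.0, 0.0]
contact_force: [0.4, -0.7, -1.0]
grip_width: 0.5
gripper_force: 0.2
```

```bash
cat > hole.py <<'E'
from h import *
import sys
def hole(f,x0=260,y0=120,x1=380,y1=250):
    g=cv2.cvtColor(cv2.imread(f'pics/{f}.png'),cv2.COLOR_BGR2GRAY)[y0:y1,x0:x1]
    m=(g<75).astype(np.uint8); cs,h=cv2.findContours(m,cv2.RETR_LIST,cv2.CHAIN_APPROX_NONE)
    for c in cs:
        x,y,w,hh=cv2.boundingRect(c)
        if cv2.contourArea(c)>600 and x>0 and y>0 and x+w<x1-x0 and y+hh<y1-y0: 
            e=cv2.fitEllipse(c); print(f,(e[0][0]+x0,e[0][1]+y0),'axes',e[1],'ang',e[2],'w,h',w,hh)
if __name__=='__main__':
    cap('wrist',sys.argv[1]); s=manip.observe(); print(s['tool_pos'],s['contact_force'],s['time'])
    for f in ('w7',sys.argv[1]): hole(f)
    c=ld(sys.argv[1]); P=s['tool_pos'];Rm=R.from_quat(s['ee_rot'])
    for z in (29,35):
        q=np.array([proj(c,[*(P+Rm.apply([37+13*np.cos(a),13*np.sin(a),0]))[:2],z]) for a in np.linspace(0,6.28,60)]); print(z,q.mean(0),np.ptp(q,axis=0))
E
python3 hole.py w8
```

```text
[535.50023684  85.20821496  25.43911354] [-0.82783296  0.61623746 -0.13261256] 18.15
w7 (319.8409309387207, 171.95521926879883) axes (58.085514068603516, 58.787376403808594) ang 139.43760681152344 w,h 59 59
w8 (320.0588836669922, 170.59991073608398) axes (52.26485061645508, 57.503700256347656) ang 100.3821029663086 w,h 58 54
29 [316.76990312 173.83060192] [59.60666086 58.49376932]
35 [316.6789248  176.73000572] [62.07849821 60.77667417]
```

The hole shrank from 59 to 57.5 px, consistent with the lower (dropped) height. I now feel for the stop.

Emit:
drive_tool(targets=[{"tx":-0.005,"ty":0.019,"tz":0,"ax":0,"ay":0,"az":0,"jaw":1},{"tx":-0.005,"ty":0.019,"tz":0,"ax":0,"ay":0,"az":0,"jaw":1}])

```text
time: 18.4
tool_pos: [535.1, 86.9, 25.5]
ee_rot: [0.605, 0.796, 0.0, 0.0]
contact_force: [-0.3, 0.2, -0.2]
grip_width: 0.5
gripper_force: 0.2
```

Emit:
drive_tool(targets=[{"tx":-0.005,"ty":0.019,"tz":0,"ax":0,"ay":0,"az":0,"jaw":1},{"tx":-0.005,"ty":0.019,"tz":0,"ax":0,"ay":0,"az":0,"jaw":1}])

```text
time: 18.65
tool_pos: [534.6, 88.7, 25.5]
ee_rot: [0.605, 0.796, 0.0, 0.0]
contact_force: [0.8, -1.0, -0.2]
grip_width: 0.4
gripper_force: 0.2
```

Emit:
drive_tool(targets=[{"tx":-0.005,"ty":0.019,"tz":0,"ax":0,"ay":0,"az":0,"jaw":1},{"tx":-0.005,"ty":0.019,"tz":0,"ax":0,"ay":0,"az":0,"jaw":1}])

```text
time: 18.9
tool_pos: [534.1, 90.7, 25.4]
ee_rot: [0.605, 0.796, 0.0, 0.0]
contact_force: [0.1, 0.4, 0.7]
grip_width: 0.5
gripper_force: 0.2
```

Emit:
drive_tool(targets=[{"tx":-0.005,"ty":0.019,"tz":0,"ax":0,"ay":0,"az":0,"jaw":1},{"tx":-0.005,"ty":0.019,"tz":0,"ax":0,"ay":0,"az":0,"jaw":1}])

```text
time: 19.15
tool_pos: [533.5, 92.6, 25.4]
ee_rot: [0.605, 0.796, 0.0, 0.0]
contact_force: [-0.9, -0.8, 0.7]
grip_width: 0.1
gripper_force: 0.2
```

Emit:
drive_tool(targets=[{"tx":-0.005,"ty":0.019,"tz":0,"ax":0,"ay":0,"az":0,"jaw":1},{"tx":-0.005,"ty":0.019,"tz":0,"ax":0,"ay":0,"az":0,"jaw":1}])

```text
time: 19.4
tool_pos: [533.1, 94.2, 25.5]
ee_rot: [0.605, 0.796, -0.0, 0.0]
contact_force: [-0.3, -1.0, 0.6]
grip_width: 0.5
gripper_force: 0.8
```

Emit:
drive_tool(targets=[{"tx":-0.005,"ty":0.019,"tz":0,"ax":0,"ay":0,"az":0,"jaw":1}])

```text
time: 19.52
tool_pos: [533.0, 94.6, 25.4]
ee_rot: [0.606, 0.796, -0.0, 0.0]
contact_force: [1.3, -3.4, 1.2]
grip_width: 0.5
gripper_force: 1.4
```

Emit:
drive_tool(targets=[{"tx":-0.005,"ty":0.019,"tz":0,"ax":0,"ay":0,"az":0,"jaw":1}])

```text
time: 19.65
tool_pos: [532.8, 95.0, 25.4]
ee_rot: [0.606, 0.796, -0.001, 0.001]
contact_force: [1.6, -4.2, 0.3]
grip_width: 0.2
gripper_force: 2.2
```

Contact is found at TCP y ≈ 94.3. I build up the push gently.

Emit:
drive_tool(targets=[{"tx":-0.005,"ty":0.019,"tz":0,"ax":0,"ay":0,"az":0,"jaw":1},{"tx":0,"ty":0,"tz":0,"ax":0,"ay":0,"az":0,"jaw":1}])

```text
time: 19.9
tool_pos: [532.7, 95.5, 25.4]
ee_rot: [0.606, 0.796, -0.001, 0.001]
contact_force: [1.3, -5.3, 0.1]
grip_width: 0.4
gripper_force: 2.7
```

Emit:
drive_tool(targets=[{"tx":-0.005,"ty":0.019,"tz":0,"ax":0,"ay":0,"az":0,"jaw":1},{"tx":0,"ty":0,"tz":0,"ax":0,"ay":0,"az":0,"jaw":1}])

```text
time: 20.15
tool_pos: [532.5, 95.8, 25.4]
ee_rot: [0.606, 0.795, -0.001, 0.001]
contact_force: [1.6, -6.2, 0.5]
grip_width: 0.3
gripper_force: 3.2
```

Emit:
drive_tool(targets=[{"tx":-0.005,"ty":0.019,"tz":0,"ax":0,"ay":0,"az":0,"jaw":1},{"tx":-0.005,"ty":0.019,"tz":0,"ax":0,"ay":0,"az":0,"jaw":1},{"tx":0,"ty":0,"tz":0,"ax":0,"ay":0,"az":0,"jaw":1}])

```text
time: 20.52
tool_pos: [532.3, 96.4, 25.5]
ee_rot: [0.606, 0.795, -0.002, 0.002]
contact_force: [2.5, -8.8, 0.2]
grip_width: 0.6
gripper_force: 4.2
```

Now at about 9.1 N. I add a little and hold for over a second.

Emit:
drive_tool(targets=[{"tx":-0.003,"ty":0.012,"tz":0,"ax":0,"ay":0,"az":0,"jaw":1},{"tx":0,"ty":0,"tz":0,"ax":0,"ay":0,"az":0,"jaw":1},{"tx":0,"ty":0,"tz":0,"ax":0,"ay":0,"az":0,"jaw":1},{"tx":0,"ty":0,"tz":0,"ax":0,"ay":0,"az":0,"jaw":1},{"tx":0,"ty":0,"tz":0,"ax":0,"ay":0,"az":0,"jaw":1},{"tx":0,"ty":0,"tz":0,"ax":0,"ay":0,"az":0,"jaw":1},{"tx":0,"ty":0,"tz":0,"ax":0,"ay":0,"az":0,"jaw":1},{"tx":0,"ty":0,"tz":0,"ax":0,"ay":0,"az":0,"jaw":1}])

```text
time: 21.52
tool_pos: [532.2, 96.5, 25.5]
ee_rot: [0.607, 0.795, -0.002, 0.002]
contact_force: [2.5, -8.2, 0.2]
grip_width: 0.4
gripper_force: 4.6
```

Emit:
drive_tool(targets=[{"tx":0,"ty":0,"tz":0,"ax":0,"ay":0,"az":0,"jaw":1},{"tx":0,"ty":0,"tz":0,"ax":0,"ay":0,"az":0,"jaw":1},{"tx":0,"ty":0,"tz":0,"ax":0,"ay":0,"az":0,"jaw":1}])

```text
time: 21.9
tool_pos: [532.2, 96.5, 25.5]
ee_rot: [0.607, 0.795, -0.002, 0.002]
contact_force: [3.6, -8.6, 1.3]
grip_width: 0.5
gripper_force: 4.6
```

```bash
python3 hole.py w9
```

```text
[532.24369946  96.54836673  25.47750865] [ 2.76579809 -8.09082822  0.43324782] 21.95
w7 (319.8409309387207, 171.95521926879883) axes (58.085514068603516, 58.787376403808594) ang 139.43760681152344 w,h 59 59
w9 (320.10173416137695, 172.13568115234375) axes (52.04536819458008, 57.269325256347656) ang 100.70620727539062 w,h 58 53
29 [316.81257922 174.50796981] [59.6586157  58.43923805]
35 [316.70492946 177.51994509] [62.13078071 60.70928254]
```

Held at about 9 N for over 1.2 s; the stop yielded about 2.3 mm, which agrees. I back off gently, then rise.

Emit:
drive_tool(targets=[{"tx":0.011,"ty":-0.039,"tz":0,"ax":0,"ay":0,"az":0,"jaw":1},{"tx":0.011,"ty":-0.039,"tz":0,"ax":0,"ay":0,"az":0,"jaw":1},{"tx":0.011,"ty":-0.039,"tz":0,"ax":0,"ay":0,"az":0,"jaw":1},{"tx":0.011,"ty":-0.039,"tz":0,"ax":0,"ay":0,"az":0,"jaw":1},{"tx":0.022,"ty":-0.077,"tz":0,"ax":0,"ay":0,"az":0,"jaw":1},{"tx":0.04,"ty":-0.15,"tz":0,"ax":0,"ay":0,"az":0,"jaw":1},{"tx":0.04,"ty":-0.15,"tz":0,"ax":0,"ay":0,"az":0,"jaw":1},{"tx":0,"ty":0,"tz":0.1,"ax":0,"ay":0,"az":0,"jaw":1}])

```text
time: 22.95
tool_pos: [538.7, 72.8, 30.3]
ee_rot: [0.606, 0.796, -0.0, -0.0]
contact_force: [-0.3, 0.8, 0.2]
grip_width: 0.2
gripper_force: 0.0
```

Emit:
drive_tool(targets=[{"tx":0,"ty":0,"tz":0.4,"ax":0,"ay":0,"az":0,"jaw":1},{"tx":0,"ty":0,"tz":0.6,"ax":0,"ay":0,"az":0,"jaw":1},{"tx":0,"ty":0,"tz":0.6,"ax":0,"ay":0,"az":0,"jaw":1},{"tx":0,"ty":0,"tz":0.4,"ax":0,"ay":0,"az":0,"jaw":1},{"tx":0,"ty":0,"tz":0,"ax":0,"ay":0,"az":0,"jaw":1},{"tx":0,"ty":0,"tz":0,"ax":0,"ay":0,"az":0,"jaw":1}])

```text
time: 23.7
tool_pos: [538.3, 73.9, 129.9]
ee_rot: [0.605, 0.796, -0.0, -0.0]
contact_force: [-0.5, 0.3, 0.5]
grip_width: 0.4
gripper_force: 0.0
```

Run:
```python
from h import *
from hole import hole
from fit import w
s=manip.observe(); print(s['tool_pos'],s['contact_force'],s['time'])
c=cap('wrist','w10'); hole('w10',250,0,390,250)
P=[535.05,86.64,1.841,0]
for x in (40,45,50):
  q=np.array([proj(c,w(P,(x+13*np.cos(a),13*np.sin(a),29))) for a in np.linspace(0,6.28,60)]); print(x,q.mean(0),np.ptp(q,axis=0))
```

```text
[538.26943554  73.91890158 129.89541778] [-0.46749869  0.25240887  0.46357418] 23.7
w10 (319.8535690307617, 157.74179077148438) axes (40.34880828857422, 83.26557922363281) ang 91.8910140991211 w,h 81 41
w10 (320.11165618896484, 115.7392349243164) axes (34.246620178222656, 35.05372619628906) ang 174.02674865722656 w,h 35 36
w10 (318.93717193603516, 68.433349609375) axes (59.873836517333984, 71.68315124511719) ang 91.85971069335938 w,h 71 53
40 [318.24557187 123.14178328] [35.82903371 36.57986297]
45 [318.24909896 116.0604637 ] [36.02426799 36.97980543]
50 [318.25266477 108.90147642] [36.22164161 37.38634385]
```

The ring lies flat with its centre at fixture x ≈ 45 mm, its hole round and at the expected size, and the arm is clear. I hand the job in.

```bash
python3 -c "
from station import manip; print(manip.finish_job())"
```

```text
the job is handed in; nothing more can be done
None
```

The job is handed in with no verdict returned: the ring lies flat in the pocket about 45 mm past the lip edge, after a push of about 9 N against the stop for over a second; the collar and cap were not touched, but I viewed 14 pictures, over the limit of 10.

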